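Settle the marble in the bead dish and turn its lip to the blue cup

ROBOT

A 6-joint arm with a two-finger parallel gripper is mounted at the origin on the work surface; the furniture and walls round the work are solid. World frame = base frame: x ahead of the robot, y to its left, z up, the work surface at z = 0. Lengths are in m, angles in rad, forces in N, time in s.
With the tool pointing down it reaches from about 0.25 to 0.775 m from the base axis. Payload 8.9 kg.
Tool frame: the origin (TCP) lies at the very end of the fingers, on their centre line; the grasp point (between the pads) lies 19 mm behind it; z points along the fingers, y is the line along which they close (so a half turn about z gives the same grasp; the last joint's range is limited). The gripper opens to 85 mm and grips with 20 to 120 N. Pads are 22 mm wide; open, the fingers measure 114 mm over their backs; the gripper's body (76 mm by 85 mm) begins 54 mm behind the grasp point. The pads swing forward as they close: fully open they stand 13 mm farther back than shut.
Start: joints at [-1.436, 0.291, -0.153, 1.127, 0, 1.431], TCP at [0.142, -0.505, 0.2] pointing down, gripper open.
Joint ranges: [-2.52, 2.52], [-0.91, 1.74], [-1.3, 1.37], [-1.96, 2.02], [-1.52, 1.47], [-3.14, 3.14]. Speed limits (rad/s): [2.22, 2.22, 2.79, 3.14, 3.14, 3.14].

INTERFACE

Orientations are given as a 3x3 rotation matrix whose columns are the frame's x, y, z axes.
In Python, from plant import bot, vision, ticket gives the robot as it stands.
- The arm moves only by the tool jog_arm, never from a script. Its argument "motion" is a list of rows, each an object with "offset": the shift along the tool's x, y, z in units of 0.05 m (1.0 is 0.05 m), a list of three; "angular": the turn, a rotation vector about the tool's x, y, z in units of 120 degrees (1.0 is 120 degrees), a list of three; "fingers": the finger opening in mm, from 0 to 85.4. In form: [{"offset": [dx, dy, dz], "angular": [rx, ry, rz], "fingers": fingers}, ...]. A call has 1 to 12 rows; each row shifts and turns the commanded pose from where the row before left it, along the tool's axes as they then stand; what a row does not reach is not made up. A row lasts 1/8 s, in which the tool goes at most 62.5 mm and 10.7 degrees, less where a joint would pass 70% of its speed; a pose out of reach is approached as far as the arm can. A call with a number of a shift or a turn outside -1 to 1 is refused whole. A call with a gripper value outside its range is refused whole. The fingers move at their own pace and stop on an object; "newtons" is the grip in N (left out, the last holds). Time passes only in rows, so rows that do not move let the fingers close. It gives the time, the measured TCP pose, the force, the opening and the grip force at its end, in the units of the state.
- bot.read_state(): the state, without advancing time (a new reading comes with each control period).
- vision.camera(name): name is "scene" or "top"; returns a dict with "pixels" (420x560x3 uint8, red, green, blue), "depth" (420x560 float32, m along the optical axis (not along the pixel's ray), 0 where there is no reading), "intrinsics" (3x3 intrinsics, pixels), "k1" (the pictures are not rectified: a ray, as slopes to the right and down, at radius r is drawn at 1 + k1 r^2 times it, then the intrinsics apply), "rvec" (rotation vector, rad) and "tvec" (3), from world to camera coordinates, as OpenCV has them. Camera axes: x right, y down, z forward; pixel columns grow to the right and rows downward; lengths in m; the calibration is good to about 2 mm. A picture is of the moment at which its call begins.
- ticket.finish_job(): hands the job in; it is judged then, once.
The state is a dict: "time": time; "joints": joint angles; "joint_velocities": joint speeds; "effort": joint torques, N m; "position": TCP position; "orientation": TCP orientation; "ft_force": force on the tool from outside, world axes, zero at the start; "torque": the same for the moment, N m; "finger_gap": finger opening in m; "grip_force": force on a finger pad.
Only numpy, scipy, OpenCV 4.12 (cv2) and the standard library are available. Lean on these libraries where they do the work, as an engineer would, in place of code of your own. Each camera call takes 0.05 s, during which the arm holds its last target. There are 200 camera calls.

TASK

Lift the green bead dish by its arched handle clear of its cork rest and, holding it over the rest, tip it lip-down by about 25 degrees so that the red marble rolls out of the back channel into the bowl, then bring it level and let the marble settle in the middle. Keeping it level and the marble in the middle all the way round, turn the dish a quarter turn so that its lip faces the blue cup. Finish there, still holding the dish level in the air over the rest with the marble at rest in the middle, ready to be poured; do not move the two cups or tip the dish far over.

Things in the scene. Friction and masses are not known exactly. Their poses are not given: they have to be found in the camera images.
- dish_grip (a point): middle of the dish's wooden handle bar, straight above the bowl's middle and 100 mm above the dish's underside; the bar is 128 mm long along the dish's y, 16 mm wide along its x and 20 mm high; 48 mm of free space lie between the bar and the bowl's rim. Axes are the dish's: x to the lip, y along the bar, z up. The dish weighs about 0.25 kg
- dish_bowl (a point): middle of the bowl of the green dish, on the bowl's floor, 9 mm above the dish's underside. The bowl is a shallow cone of 54 mm inner radius; its floor slopes 10 degrees up from the middle to a wall whose top is 42 mm above the underside. Axes are the dish's
- dish_lip (a point): tip of the pouring lip, 70 mm ahead (+x) of the bowl's middle and 36 mm above the dish's underside
- dish: green bead dish; origin at its underside below the bowl's middle; x to the lip, y along the handle, z up; 170 x 136 x 110 mm. A 26 mm wide channel behind the bowl reaches to x = -94 mm, its floor falling 12 degrees to the rear; the marble lies at its rear end and rolls into the bowl once the dish is tipped lip-down clearly past 12 degrees (a second or two at 25)
- marble_center (a point): centre of the loose red marble, 22 mm in diameter, 15 g; when it lies in the middle of the bowl its centre is 11 mm above the bowl's floor
- rest: fixed round cork rest, 116 mm across and 12 mm thick, on which the dish stands at the start with its lip along the rest's -x axis within a few degrees; origin at the centre of its underside. The two cups stand 170 mm to either side, on its +y and -y sides
- blue_cup: blue cup, 68 mm across and 45 mm high, origin at the centre of its underside; it stands on one side of the rest, which side varies
- white_cup: white cup, same size as the blue one, on the other side of the rest
Not all that is in view belongs to the job. There is more than one size of the blue_cup; the job needs the larger. Of the things that look like the rest, the larger one is meant.

How it is judged:
On the way, in this order (a step that is already met when the one before it is completed fails the run):
1. the dish is off its rest and tipped by about 25 degrees (17 to 37) (height (world z) of dish_bowl above 0.05 m and angle between dish_bowl's own z axis and vertical between 0.3 and 0.65 rad and contact force between dish and rest below 0.05 N), for 0.2 s.
2. the dish is level again, in the air, not yet turned, with the marble in the middle of the bowl (height (world z) of dish_bowl above 0.05 m and angle between dish_bowl's own z axis and vertical below 0.12 rad and distance between marble_center and dish_bowl below 0.018 m and angle between the x axis of dish and the y axis of rest, either way round above 1.2 rad), for 0.3 s.
At the end, for the whole second after the job is handed in: Dish held still in the fingers, bowl floor over 50 mm above the table, within 50 mm sideways of the rest, touching neither rest nor cups, level within 7 degrees, lip toward the blue cup within 14 degrees; marble at rest, at most 14 mm off the bowl's middle; cups within 20 mm of their starts (height (world z) of dish_bowl above 0.05 m and angle between dish_bowl's own z axis and vertical below 0.12 rad and horizontal distance between dish_bowl and rest below 0.05 m and angle between the x axis of dish and the y axis of rest, either way round below 0.25 rad and horizontal distance between dish_lip and blue_cup below 0.16 m and distance between marble_center and dish_bowl below 0.018 m and linear speed of dish below 0.03 m/s and linear speed of marble below 0.05 m/s and contact force between the fingers and dish above 1 N and contact force between dish and rest below 0.05 N and contact force between dish and blue_cup below 0.05 N and contact force between dish and white_cup below 0.05 N and distance of each of blue_cup, white_cup from where it was at the start of the episode below 0.02 m); the arm keeps its last pose, push and grip.
It fails at once if the marble left the middle of the bowl while the dish was being turned (more than 20 degrees round) (angle between the x axis of dish and the y axis of rest, either way round below 1.2 rad and distance between marble_center and dish_bowl above 0.026 m).
It fails at once if the dish was not kept level while being turned (more than 11 degrees of tilt) (angle between the x axis of dish and the y axis of rest, either way round below 1.2 rad and angle between dish_bowl's own z axis and vertical above 0.2 rad).
It fails at once if the dish was tipped over by more than 45 degrees (angle between dish_bowl's own z axis and vertical above 0.8 rad).
It fails at once if the marble fell out of the dish (distance between marble_center and dish_bowl above 0.12 m).
It fails at once if a cup was pushed more than 20 mm (distance of any of blue_cup, white_cup from where it was at the start of the episode above 0.02 m).
It also fails if it takes over 46 s, if anything falls off the work surface, if the arm or the gripper's body presses on something with over 40 N, if the wrist force passes 120 N, or if a joint passes its speed limit or range.

## Working session

There is one attempt and no reset: what is moved stays moved. The work goes in short steps, Python scripts to look and compute and a tool call to move; the robot and the scene stay as the last step left them, time stands still between calls to the robot, and variables do not carry over. Pictures are saved under pics/ and viewed, at most 10 in all, crops included, and the job is handed in when it is done.

Besides the shell and the picture viewer there is one more tool, called after "Call:" by a JSON object that holds its "name" and its "arguments". jog_arm: Moves the arm, as the interface text tells. Its arguments: {"type":"object","properties":{"motion":{"type":"array","items":{"type":"object","properties":{"offset":{"type":"array","items":{"type":"number"}},"angular":{"type":"array","items":{"type":"number"}},"fingers":{"type":"number"}}}},"newtons":{"type":"number"}},"required":["motion"]}

```bash
mkdir -p pics
cat > h.py <<'E'
import numpy as np, cv2
from plant import bot, vision, ticket
def grab(name):
    c=vision.camera(name); K=c["intrinsics"]; k1=c["k1"]
    R,_=cv2.Rodrigues(np.array(c["rvec"],float)); t=np.array(c["tvec"],float).reshape(3)
    h,w=c["depth"].shape
    u,v=np.meshgrid(np.arange(w),np.arange(h))
    p=cv2.undistortPoints(np.stack([u,v],-1).reshape(-1,1,2).astype(float),np.array(K,float),np.array([k1,0,0,0],float)).reshape(h,w,2)
    d=c["depth"].astype(float)
    P=np.dstack([p[...,0]*d,p[...,1]*d,d])
    W=(P-t)@R
    W[d<=0]=np.nan
    return c["pixels"],W
def save(img,f): cv2.imwrite(f,cv2.cvtColor(img,cv2.COLOR_RGB2BGR))
E
python3 - <<'E'
from h import *
for n in("scene","top"):
    im,W=grab(n); save(im,f"pics/{n}0.png"); np.savez(f"{n}0.npz",im=im,W=W)
print(bot.read_state())
E
```

```text
{'time': 0.1, 'joints': array([-1.43629779e+00,  2.91230430e-01, -1.54027619e-01,  1.12671802e+00,
        3.37025437e-06,  1.43152691e+00]), 'joint_velocities': array([-0.00026082,  0.00181899,  0.00079907, -0.00128886, -0.00148011,
        0.00031148]), 'effort': array([ 1.69588177e-03, -5.37976706e+01,  3.31920004e+01,  9.22412204e-03,
       -1.49385310e-04, -3.02966164e-06]), 'position': array([ 0.14190222, -0.5050171 ,  0.19979506]), 'orientation': array([[ 9.62759039e-01,  2.70360887e-01, -1.54856220e-04],
       [ 2.70360880e-01, -9.62758343e-01,  1.16954247e-03],
       [ 1.67109422e-04, -1.16785465e-03, -9.99999304e-01]]), 'ft_force': array([ 0.39359045, -0.23474351,  0.08982854]), 'torque': array([-0.01190208,  0.02086273,  0.01085635]), 'grip_force': 0.0, 'finger_gap': 0.08544074743045024}
```

View pics/scene0.png

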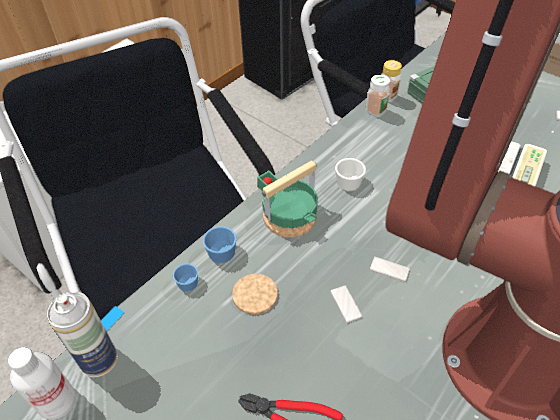

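View pics/top0.png

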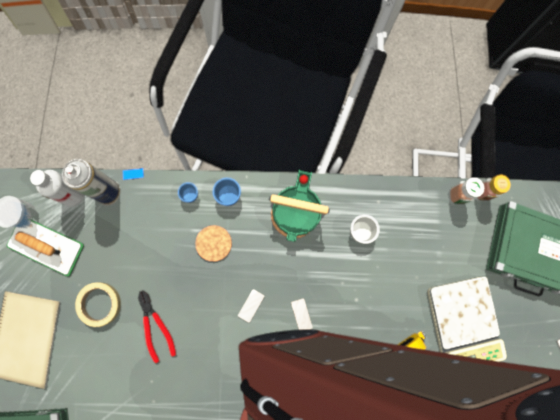

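Top view: the dish is at about (298,207), with its bar from (272,200) to (328,210), lip at (291,236) and marble at (303,179). The large blue cup is at (227,192), the white cup at (364,229), and the small blue cup (188,192) and small cork (213,243) are decoys.

```bash
cat > m.py <<'E'
from h import *
def bar(im,W,c,r=0.11,zlo=.1):
    z=W[...,2]; d=np.hypot(W[...,0]-c[0],W[...,1]-c[1])
    hsv=cv2.cvtColor(im,cv2.COLOR_RGB2HSV)
    m=(z>zlo)&(z<.35)&(d<r)&(hsv[...,0]>10)&(hsv[...,0]<30)&(hsv[...,1]>60)
    return W[m]
E
python3 - <<'E'
from m import *
for n in("top","scene"):
    a=np.load(n+"0.npz"); im,W=a["im"],a["W"]
    hsv=cv2.cvtColor(im,cv2.COLOR_RGB2HSV); H,S,V=[hsv[...,i].astype(int) for i in range(3)]
    if n=="top":
        c=W[207,299]; print("handle px",c,"lip",W[236,291])
    B=bar(im,W,c)
    top=B[B[:,2]>np.percentile(B[:,2],90)-.006]
    rect=cv2.minAreaRect(top[:,:2].astype(np.float32)*1000)
    print(n,"bar n",len(top),"top z",np.median(top[:,2]),rect)
    for nm,m in (("blue",(H>100)&(H<125)&(S>100)),("red",((H<6)|(H>174))&(S>150)&(V>100))):
        k,l,st,ce=cv2.connectedComponentsWithStats(m.astype(np.uint8))
        for i in range(1,k):
            if st[i,4]>25:
                Q=W[(l==i)]; Q=Q[np.isfinite(Q[:,2])]
                if len(Q)<10: continue
                hi=Q[Q[:,2]>np.percentile(Q[:,2],97)-.006]
                (x,y),r=cv2.minEnclosingCircle(hi[:,:2].astype(np.float32))
                if np.hypot(x-c[0],y-c[1])<.4: print(n,nm,ce[i].round(),st[i,4],"c",round(x,4),round(y,4),"r",round(r,4),"ztop",hi[:,2].max().round(4))
    z=W[...,2]; wm=(S<40)&(V>120)&(z>.035)&(z<.05)&(np.hypot(W[...,0]-c[0],W[...,1]-c[1])<.25)
    Q=W[wm]; print(n,"white",np.median(Q,0) if len(Q) else None,cv2.minEnclosingCircle(Q[:,:2].astype(np.float32)) if len(Q) else None)
    gm=(H>65)&(H<90)&(S>100)&(np.hypot(W[...,0]-c[0],W[...,1]-c[1])<.12)
    Q=W[gm]; print(n,"green z pct",np.nanpercentile(Q[:,2],[1,10,50,90,99]).round(4))
    rim=Q[(Q[:,2]>.046)&(Q[:,2]<.06)]
    print(n,"rim c",cv2.minEnclosingCircle(rim[:,:2].astype(np.float32)),cv2.minAreaRect(rim[:,:2].astype(np.float32)*1000))
E
```

```text
handle px [ 0.50719731 -0.00316138  0.11994173] lip [0.45259712 0.00958172 0.04732596]
top bar n 418 top z 0.12244543268371802 ((514.9452514648438, -3.3205337524414062), (127.26851654052734, 16.443782806396484), 78.52656555175781)
top blue [226. 192.] 583 c 0.5576 0.1645 r 0.033 ztop 0.049
top blue [187. 192.] 285 c 0.5562 0.2593 r 0.0234 ztop 0.0365
top red [303. 179.] 56 c 0.5926 -0.0192 r 0.0085 ztop 0.0556
top white [ 0.47784495 -0.17238905  0.04440575] ((0.4984481930732727, -0.06891712546348572), 0.1317976713180542)
top green z pct [0.0219 0.0249 0.0298 0.0528 0.0565]
top rim c ((0.526052713394165, -0.00881572999060154), 0.0859096497297287) ((525.6890869140625, -0.0712432861328125), (159.09490966796875, 112.11334228515625), 14.690559387207031)
scene bar n 192 top z 0.12017429490685883 ((514.9459228515625, -0.06945037841796875), (127.53748321533203, 18.125810623168945), 78.88668823242188)
scene blue [220. 244.] 834 c 0.5575 0.1686 r 0.0341 ztop 0.0485
scene blue [186. 277.] 462 c 0.5567 0.2624 r 0.0244 ztop 0.0359
scene red [267. 180.] 48 c 0.5914 -0.0157 r 0.0097 ztop 0.0529
scene white [ 0.48015009 -0.15971214  0.04260488] ((0.5236502885818481, -0.019258156418800354), 0.18542775511741638)
scene green z pct [0.0214 0.0256 0.0378 0.0528 0.0559]
scene rim c ((0.5261325836181641, -0.010544715449213982), 0.08749853074550629) ((528.76416015625, -5.096260070800781), (131.44566345214844, 142.27508544921875), 34.16039276123047)
```

Call:
{"name": "jog_arm", "arguments": {"motion": [{"offset": [0,0,0],"angular": [0,0,-0.0844],"fingers": 50},{"offset": [0,0,0],"angular": [0,0,-0.0844],"fingers": 50},{"offset": [0,0,0],"angular": [0,0,-0.0844],"fingers": 50},{"offset": [0,0,0],"angular": [0,0,-0.0844],"fingers": 50},{"offset": [0,0,0],"angular": [0,0,-0.0844],"fingers": 50},{"offset": [0,0,0],"angular": [0,0,-0.0844],"fingers": 50},{"offset": [0,0,0],"angular": [0,0,-0.0844],"fingers": 50},{"offset": [0,0,0],"angular": [0,0,-0.0844],"fingers": 50},{"offset": [0,0,0],"angular": [0,0,-0.0844],"fingers": 50},{"offset": [0,0,0],"angular": [0,0,-0.0844],"fingers": 50},{"offset": [0,0,0],"angular": [0,0,-0.0844],"fingers": 50},{"offset": [0,0,0],"angular": [0,0,-0.0844],"fingers": 50}]}}

```text
time: 1.6
position: [0.1419, -0.5052, 0.2]
orientation: [[-0.738, 0.675, -0.0], [0.675, 0.738, 0.001], [0.001, 0.0, -1.0]]
ft_force: [0.1, -0.5, -0.4]
finger_gap: 0.05
grip_force: 0.0
```

Call:
{"name": "jog_arm", "arguments": {"motion": [{"offset": [0,0,0],"angular": [0,0,-0.0844],"fingers": 50},{"offset": [0,0,0],"angular": [0,0,-0.0844],"fingers": 50},{"offset": [0,0,0],"angular": [0,0,-0.0844],"fingers": 50},{"offset": [0,0,0],"angular": [0,0,-0.0844],"fingers": 50},{"offset": [0,0,0],"angular": [0,0,-0.0844],"fingers": 50},{"offset": [0,0,0],"angular": [0,0,-0.0844],"fingers": 50},{"offset": [0,0,0],"angular": [0,0,-0.0844],"fingers": 50},{"offset": [0,0,0],"angular": [0,0,-0.0844],"fingers": 50},{"offset": [0,0,0],"angular": [0,0,-0.0844],"fingers": 50},{"offset": [0,0,0],"angular": [0,0,-0.0844],"fingers": 50},{"offset": [0,0,0],"angular": [0,0,-0.0844],"fingers": 50},{"offset": [0,0,0],"angular": [0,0,-0.0844],"fingers": 50}]}}

```text
time: 3.1
position: [0.1419, -0.5051, 0.1999]
orientation: [[-0.189, -0.982, -0.0], [-0.982, 0.189, 0.001], [-0.001, 0.0, -1.0]]
ft_force: [-0.2, 0.9, 0.3]
finger_gap: 0.05
grip_force: 0.0
```

Call:
{"name": "jog_arm", "arguments": {"motion": [{"offset": [-0.4,-0.19,0],"angular": [0,0,0],"fingers": 50},{"offset": [-0.8,-0.385,0],"angular": [0,0,0],"fingers": 50},{"offset": [-0.8,-0.385,0],"angular": [0,0,0],"fingers": 50},{"offset": [-0.8,-0.385,0],"angular": [0,0,0],"fingers": 50},{"offset": [-0.8,-0.385,0],"angular": [0,0,0],"fingers": 50},{"offset": [-0.8,-0.385,0],"angular": [0,0,0],"fingers": 50},{"offset": [-0.8,-0.385,0],"angular": [0,0,0],"fingers": 50},{"offset": [-0.8,-0.385,0],"angular": [0,0,0],"fingers": 50},{"offset": [-0.8,-0.385,0],"angular": [0,0,0],"fingers": 50},{"offset": [-0.8,-0.385,0],"angular": [0,0,0],"fingers": 50},{"offset": [-0.8,-0.385,0],"angular": [0,0,0],"fingers": 50},{"offset": [-0.8,-0.385,0],"angular": [0,0,0],"fingers": 50}]}}

```text
time: 4.6
position: [0.4487, -0.0949, 0.2003]
orientation: [[-0.198, -0.98, -0.0], [-0.98, 0.198, 0.0], [-0.0, 0.0, -1.0]]
ft_force: [0.5, -0.4, -0.4]
finger_gap: 0.0502
grip_force: 0.0
```

Call:
{"name": "jog_arm", "arguments": {"motion": [{"offset": [-0.8,-0.385,0],"angular": [0,0,0],"fingers": 50},{"offset": [-0.8,-0.385,0],"angular": [0,0,0],"fingers": 50},{"offset": [-0.5,-0.23,0],"angular": [0,0,0],"fingers": 50},{"offset": [0,0,0],"angular": [0,0,0],"fingers": 50}]}}

```text
time: 5.1
position: [0.5179, -0.0019, 0.1999]
orientation: [[-0.195, -0.981, -0.001], [-0.981, 0.195, 0.0], [-0.0, 0.001, -1.0]]
ft_force: [0.5, -0.6, -0.6]
finger_gap: 0.0499
grip_force: 0.0
```

Run:
```python
from m import *
s=bot.read_state(); print(s["joints"].round(3),s["position"].round(4),s["orientation"].round(4))
t=s["position"]; R=s["orientation"]
print("to bar xy, tool units:",(R.T@(np.array([.515,-.0017,.093])-t)/.05).round(3), "yaw err deg", 258.7-np.degrees(np.arctan2(R[1,0],R[0,0]))%360)
a=np.load("top0.npz");W=a["W"]
print("chair", [W[r,c].round(3).tolist() for r,c in ((165,320),(150,340),(160,300),(150,345))])
```

```text
[-0.145  0.278 -0.172  1.122  0.    -1.519] [ 0.5179 -0.0019  0.1999] [[-1.953e-01 -9.807e-01 -7.000e-04]
 [-9.807e-01  1.953e-01  5.000e-04]
 [-3.000e-04  8.000e-04 -1.000e+00]]
to bar xy, tool units: [0.009 0.056 2.138] yaw err deg -0.035998052679531156
chair [[0.87, -0.159, -0.723], [0.712, -0.132, -0.079], [0.719, -0.029, -0.2], [0.711, -0.145, -0.075]]
```

Call:
{"name": "jog_arm", "arguments": {"motion": [{"offset": [0.01,0.056,0.2],"angular": [0,0,0],"fingers": 50},{"offset": [0,0,0.4],"angular": [0,0,0],"fingers": 50},{"offset": [0,0,0.4],"angular": [0,0,0],"fingers": 50},{"offset": [0,0,0.4],"angular": [0,0,0],"fingers": 50},{"offset": [0,0,0.4],"angular": [0,0,0],"fingers": 50},{"offset": [0,0,0.24],"angular": [0,0,0],"fingers": 50},{"offset": [0,0,0.1],"angular": [0,0,0],"fingers": 50},{"offset": [0,0,0],"angular": [0,0,0],"fingers": 40}]}}

```text
time: 6.1
position: [0.5151, -0.0043, 0.0934]
orientation: [[-0.195, -0.981, -0.0], [-0.981, 0.195, -0.0], [0.0, 0.0, -1.0]]
ft_force: [-0.3, -0.2, -0.2]
finger_gap: 0.0402
grip_force: 0.0
```

Run:
```python
from h import *
im,W=grab("top"); im2,_=grab("scene")
a=cv2.resize(im[140:270,210:390],None,fx=2.2,fy=2.2,interpolation=3); b=cv2.resize(im2[130:260,210:390],None,fx=2.2,fy=2.2,interpolation=3)
save(np.hstack([a,b]),"pics/pre.png"); print(bot.read_state()["position"])
```

```text
[ 0.51567399 -0.00422002  0.09385661]
```

View pics/pre.png

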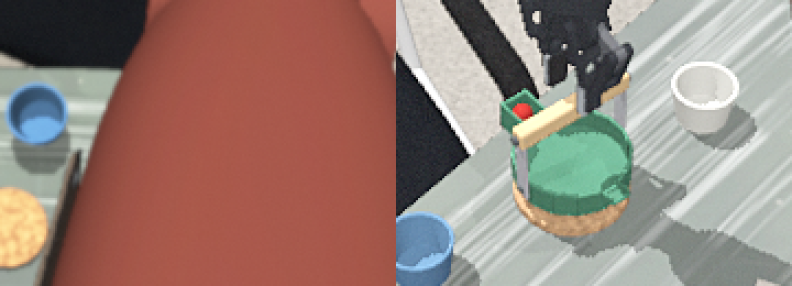

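The scene crop (right half) shows the open fingers straddling the bar near its middle, at about (590,95), with the marble still in the rear channel at (522,110). The arm blocks the top view.

Call:
{"name": "jog_arm", "arguments": {"motion": [{"offset": [0,0,0],"angular": [0,0,0],"fingers": 20},{"offset": [0,0,0],"angular": [0,0,0],"fingers": 10},{"offset": [0,0,0],"angular": [0,0,0],"fingers": 5},{"offset": [0,0,0],"angular": [0,0,0],"fingers": 5},{"offset": [0,0,0],"angular": [0,0,0],"fingers": 5}], "newtons": 80}}

```text
time: 6.82
position: [0.5153, -0.0041, 0.0933]
orientation: [[-0.195, -0.981, 0.0], [-0.981, 0.195, -0.0], [0.0, -0.0, -1.0]]
ft_force: [0.1, -0.3, -1.4]
finger_gap: 0.0052
grip_force: 0.0
```

Run:
```python
from m import *
im2,W=grab("scene"); np.savez("s1.npz",im=im2,W=W)
save(cv2.resize(im2[60:260,200:400],None,fx=3,fy=3,interpolation=3),"pics/closed.png")
B=bar(im2,W,(.515,-.002)); print(len(B),B.min(0),B.max(0)); s=bot.read_state(); print(s["finger_gap"],s["grip_force"],s["ft_force"])
```

```text
375 [ 0.46622937 -0.06229502  0.10166131] [0.53427321 0.06351378 0.1939639 ]
0.005110835555108401 0.0 [-0.33165721 -0.06756955  0.67848213]
```

View pics/closed.png

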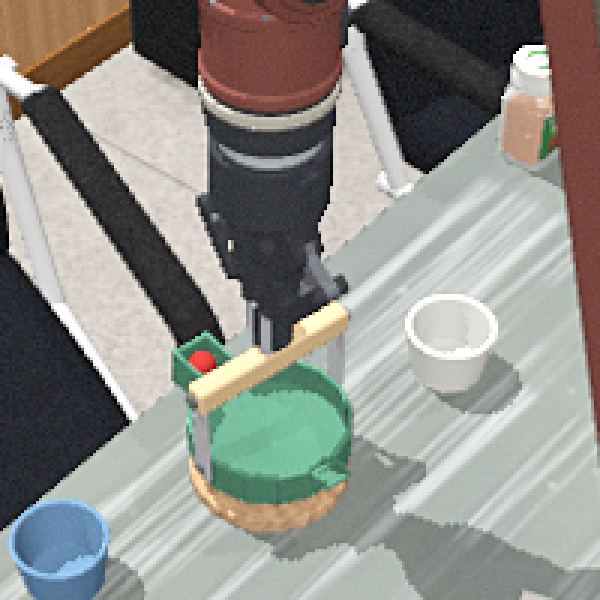

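Run:
```python
from m import *
a=np.load("s1.npz"); im,W=a["im"],a["W"]; b=np.load("scene0.npz")
for nm,q in(("before",b),("now",a)):
    B=bar(q["im"],q["W"],(.515,-.002)); B=B[B[:,2]<.135]
    top=B[B[:,2]>.114]; print(nm,len(top),cv2.minAreaRect(top[:,:2].astype(np.float32)*1000),np.median(top[:,2]))
    # red marble
V=im.max(2); d=np.hypot(W[...,0]-.515,W[...,1]+.004)
m=(im.max(2)<110)&(d<.06)&(W[...,2]>.08)&(W[...,2]<.2)
Q=W[m]
R=bot.read_state()["orientation"]; t=bot.read_state()["position"]
L=(Q-t)@R*1000   # tool frame mm
for lo in range(-100,15,10):
    k=L[(L[:,2]>=lo)&(L[:,2]<lo+10)]
    if len(k): print("toolz",lo,len(k),"x",np.percentile(k[:,0],[5,50,95]).round(),"y",np.percentile(k[:,1],[5,50,95]).round())
```

```text
before 226 ((514.9459228515625, -0.06945037841796875), (127.53748321533203, 18.125810623168945), 78.88668823242188) 0.1197382212032157
now 203 ((513.919921875, 0.34552001953125), (127.00711059570312, 21.03751564025879), 79.68573760986328) 0.11906518084650418
toolz -100 112 x [-19. -13.   6.] y [-39.  15.  40.]
toolz -90 109 x [-16. -13.   5.] y [-28.  13.  34.]
toolz -80 45 x [-16. -14.  -8.] y [-11.   5.  27.]
toolz -70 20 x [-14. -10.  -7.] y [-5.  3. 16.]
toolz -60 31 x [-14.  -9.   2.] y [-5. 13. 16.]
toolz -50 33 x [-12.  -8.   4.] y [-4. 13. 15.]
toolz -40 7 x [-12. -10.  -8.] y [-5.  1. 11.]
```

Run:
```python
from m import *
a=np.load("s1.npz"); im,W=a["im"],a["W"]
s=bot.read_state(); R=s["orientation"]; t=s["position"]
for r in range(160,188,2):
    print(r,[ (tuple(((W[r,c]-t)@R*1000).round().astype(int).tolist()),tuple(im[r,c].tolist())) for c in range(282,306,4) if np.isfinite(W[r,c,2])])
```

```text
160 [((-15, -8, -72), (116, 108, 103)), ((-15, 4, -81), (44, 45, 52)), ((-14, 15, -88), (52, 54, 60)), ((-5, 17, -84), (51, 57, 58)), ((-13, 38, -106), (54, 55, 57)), ((-14, 51, -116), (48, 47, 53))]
162 [((-12, -12, -62), (145, 142, 140)), ((-16, 6, -78), (53, 50, 50)), ((-15, 17, -86), (51, 47, 53)), ((-10, 22, -86), (54, 56, 60)), ((-14, 39, -101), (44, 51, 52)), ((-14, 51, -110), (48, 49, 53))]
164 [((-15, -9, -60), (142, 141, 137)), ((-12, 0, -65), (77, 75, 81)), ((-13, 15, -77), (56, 58, 61)), ((-15, 29, -89), (54, 54, 59)), ((-15, 40, -97), (52, 53, 59)), ((-15, 52, -106), (26, 29, 43))]
166 [((-11, -13, -50), (153, 153, 149)), ((-14, 3, -63), (62, 62, 64)), ((-9, 9, -65), (54, 57, 65)), ((-15, 29, -84), (57, 61, 66)), ((-15, 40, -92), (44, 45, 49)), ((33, -4, -29), (255, 255, 213))]
168 [((-12, -13, -44), (154, 154, 153)), ((-13, 2, -56), (66, 68, 71)), ((-9, 9, -60), (89, 91, 95)), ((-14, 28, -77), (46, 49, 53)), ((23, -5, -29), (234, 198, 147)), ((30, 0, -28), (255, 255, 213))]
170 [((68, -116, 91), (176, 186, 181)), ((-15, 4, -54), (65, 67, 69)), ((-9, 9, -53), (89, 93, 95
[... 1021 characters left out ...]
8, -17), (200, 172, 131)), ((44, -28, 38), (142, 139, 105)), ((85, -63, 93), (158, 167, 161))]
182 [((-26, 5, -28), (255, 248, 199)), ((-17, 7, -24), (204, 175, 131)), ((-8, 8, -18), (200, 172, 128)), ((3, 7, -11), (179, 159, 118)), ((45, -29, 46), (66, 116, 95)), ((47, -19, 40), (91, 155, 121))]
184 [((-28, 8, -26), (214, 184, 141)), ((-17, 7, -18), (196, 167, 127)), ((-7, 7, -11), (209, 175, 131)), ((36, -33, 50), (62, 120, 97)), ((44, -28, 51), (70, 117, 91)), ((48, -19, 46), (73, 118, 97))]
186 [((-28, 8, -20), (196, 169, 127)), ((-18, 7, -13), (203, 170, 129)), ((31, -40, 59), (65, 116, 95)), ((38, -35, 59), (71, 121, 97)), ((44, -28, 58), (69, 117, 93)), ((49, -21, 55), (73, 118, 94))]
```

Call:
{"name": "jog_arm", "arguments": {"motion": [{"offset": [0,0,0],"angular": [0,0,0],"fingers": 0},{"offset": [0,0,0],"angular": [0,0,0],"fingers": 0},{"offset": [0,0,0],"angular": [0,0,0],"fingers": 0}]}}

```text
time: 7.25
position: [0.5153, -0.0041, 0.0933]
orientation: [[-0.195, -0.981, 0.0], [-0.981, 0.195, -0.0], [-0.0, -0.0, -1.0]]
ft_force: [0.3, 0.5, 0.3]
finger_gap: 0.0001
grip_force: 0.0
```

The depth data puts the bar where I measured it, but the fingers appear to end just above it, about 30 mm higher than the reported TCP. I'll raise the arm and measure the fingertips directly.

Call:
{"name": "jog_arm", "arguments": {"motion": [{"offset": [0,0,-0.4],"angular": [0,0,0],"fingers": 0},{"offset": [0,0,-0.8],"angular": [0,0,0],"fingers": 0},{"offset": [0,0,-0.4],"angular": [0,0,0],"fingers": 0},{"offset": [0,0,0],"angular": [0,0,0],"fingers": 0}]}}

```text
time: 7.75
position: [0.5164, -0.0042, 0.1746]
orientation: [[-0.195, -0.981, 0.003], [-0.981, 0.195, -0.0], [-0.0, -0.003, -1.0]]
ft_force: [-0.1, -0.2, -0.0]
finger_gap: -0.0004
grip_force: 0.0
```

Run:
```python
from m import *
im,W=grab("scene"); s=bot.read_state(); R=s["orientation"]; t=s["position"]; print(t)
np.savez("s2.npz",im=im,W=W)
L=(W-t)@R*1000
m=(np.abs(L[...,0])<35)&(np.abs(L[...,1])<60)&(L[...,2]<28)
for lo in range(-120,30,8):
    k=L[m&(L[...,2]>=lo)&(L[...,2]<lo+8)]
    if len(k): print("toolz",lo,len(k),"x",np.percentile(k[:,0],[2,50,98]).round(),"y",np.percentile(k[:,1],[2,50,98]).round())
save(cv2.resize(im[40:240,200:400],None,fx=3,fy=3,interpolation=3),"pics/up.png")
```

```text
[ 0.51556924 -0.00413072  0.17335755]
toolz -120 158 x [-20. -14.   5.] y [-55.  13.  60.]
toolz -112 118 x [-20. -15.  -4.] y [-51.  -5.  52.]
toolz -104 128 x [-20. -14.  11.] y [-46.  12.  46.]
toolz -96 84 x [-17. -14.   8.] y [-40.  13.  38.]
toolz -88 115 x [-16. -13.   7.] y [-34.   8.  31.]
toolz -80 41 x [-17. -14.  -6.] y [-29.   1.  27.]
toolz -72 26 x [-14. -11.  -7.] y [-7.  4. 13.]
toolz -64 48 x [-15. -10.   3.] y [-13.   6.  13.]
toolz -56 41 x [-15. -10.   4.] y [-11.   7.  14.]
toolz -48 52 x [-15. -10.   4.] y [-13.   6.  12.]
toolz -40 11 x [-14. -11.  -4.] y [-4.  4.  6.]
toolz -32 1 x [5. 5. 5.] y [2. 2. 2.]
```

View pics/up.png

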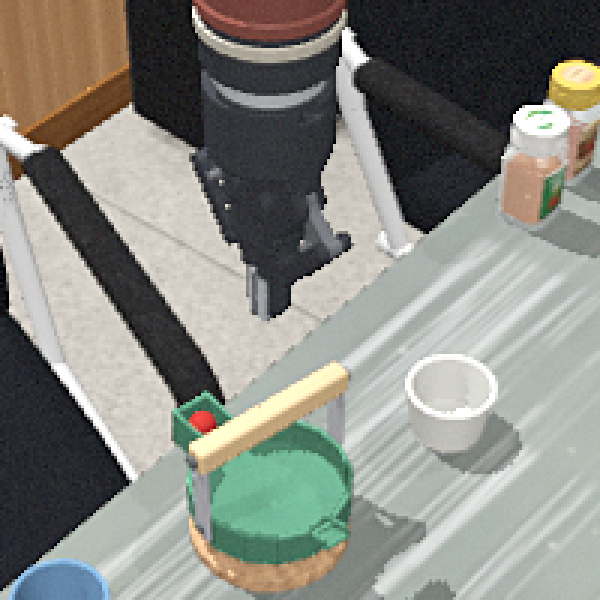

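The raised shut gripper has its fingertip at crop (265,318), about 35 mm above the reported TCP and laterally centred. The dish is undisturbed. For the grasp the reported z should be about 0.060, which is safe even if the reported value is right, since it stays above the rim at 0.054.

Call:
{"name": "jog_arm", "arguments": {"motion": [{"offset": [0,0,0],"angular": [0,0,0],"fingers": 50},{"offset": [0,0,0],"angular": [0,0,0],"fingers": 50},{"offset": [0,0,0],"angular": [0,0,0],"fingers": 50},{"offset": [0,0,0],"angular": [0,0,0],"fingers": 50},{"offset": [0,0,0.4],"angular": [0,0,0],"fingers": 50},{"offset": [0,0,0.4],"angular": [0,0,0],"fingers": 50},{"offset": [0,0,0.4],"angular": [0,0,0],"fingers": 50},{"offset": [0,0,0.4],"angular": [0,0,0],"fingers": 50},{"offset": [0,0,0.3],"angular": [0,0,0],"fingers": 50},{"offset": [0,0,0.2],"angular": [0,0,0],"fingers": 50},{"offset": [0,0,0.15],"angular": [0,0,0],"fingers": 50},{"offset": [0,0,0],"angular": [0,0,0],"fingers": 50}]}}

```text
time: 9.3
position: [0.5151, -0.0041, 0.0606]
orientation: [[-0.195, -0.981, -0.0], [-0.981, 0.195, 0.0], [0.0, 0.0, -1.0]]
ft_force: [0.5, 0.0, 0.8]
finger_gap: 0.0501
grip_force: 0.0
```

Run:
```python
from m import *
im,W=grab("scene"); s=bot.read_state(); print(s["position"],s["ft_force"],s["finger_gap"])
save(cv2.resize(im[60:260,200:400],None,fx=3,fy=3,interpolation=3),"pics/low.png")
```

```text
[ 0.51542818 -0.00409707  0.06094242] [ 0.5506775   0.41370209 -0.21879343] 0.0501981995174962
```

View pics/low.png

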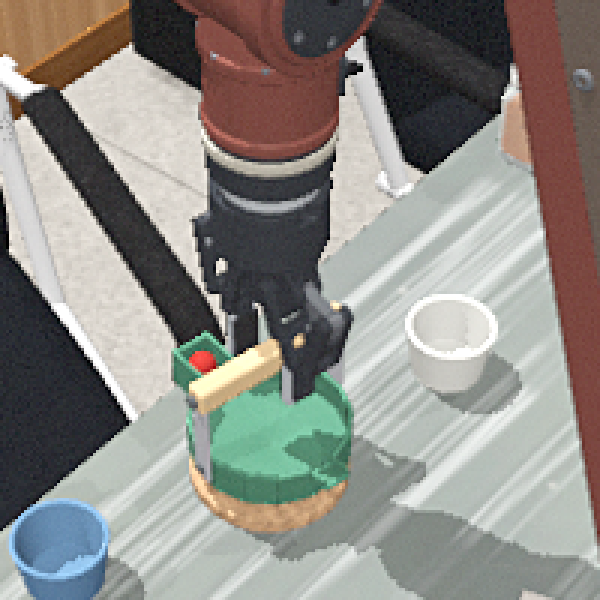

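The near finger, tip at (298,400), is now clearly in front of and below the bar, and the other finger is behind it. I'll close.

Call:
{"name": "jog_arm", "arguments": {"motion": [{"offset": [0,0,0],"angular": [0,0,0],"fingers": 20},{"offset": [0,0,0],"angular": [0,0,0],"fingers": 10},{"offset": [0,0,0],"angular": [0,0,0],"fingers": 5},{"offset": [0,0,0],"angular": [0,0,0],"fingers": 5},{"offset": [0,0,0],"angular": [0,0,0],"fingers": 5}], "newtons": 80}}

```text
time: 9.98
position: [0.5151, -0.004, 0.0612]
orientation: [[-0.195, -0.981, -0.0], [-0.981, 0.195, 0.0], [-0.0, 0.0, -1.0]]
ft_force: [-3.1, 0.2, 6.3]
finger_gap: 0.0148
grip_force: 78.6
```

Call:
{"name": "jog_arm", "arguments": {"motion": [{"offset": [0,0,-0.05],"angular": [0,0,0],"fingers": 5},{"offset": [0,0,-0.1],"angular": [0,0,0],"fingers": 5},{"offset": [0,0,-0.2],"angular": [0,0,0],"fingers": 5},{"offset": [0,0,-0.25],"angular": [0,0,0],"fingers": 5},{"offset": [0,0,-0.25],"angular": [0,0,0],"fingers": 5},{"offset": [0,0,-0.25],"angular": [0,0,0],"fingers": 5},{"offset": [0,0,-0.25],"angular": [0,0,0],"fingers": 5},{"offset": [0,0,-0.2],"angular": [0,0,0],"fingers": 5},{"offset": [0,0,-0.1],"angular": [0,0,0],"fingers": 5},{"offset": [0,0,-0.05],"angular": [0,0,0],"fingers": 5},{"offset": [0,0,0],"angular": [0,0,0],"fingers": 5}]}}

```text
time: 11.35
position: [0.5152, -0.0041, 0.1457]
orientation: [[-0.195, -0.981, -0.0], [-0.981, 0.195, 0.0], [-0.0, 0.0, -1.0]]
ft_force: [0.5, -0.1, -2.6]
finger_gap: 0.0149
grip_force: 78.0
```

```bash
cat > v.py <<'E'
from m import *
def fit(tag,zb):
    im,W=grab("scene"); s=bot.read_state(); t=s["position"]
    np.savez(tag+".npz",im=im,W=W)
    H,S,V=[cv2.cvtColor(im,cv2.COLOR_RGB2HSV)[...,i].astype(int) for i in range(3)]
    d=np.hypot(W[...,0]-t[0],W[...,1]-t[1])
    m=(H>65)&(H<90)&(S>80)&(d<.14)&(W[...,2]>.05)
    Q=W[m]; 
    r=((H<6)|(H>174))&(S>150)&(V>90)&(d<.15)&(W[...,2]>.05)
    B=bar(im,W,t,.12); 
    print(s["time"],t.round(4),"green n",len(Q),"z",np.percentile(Q[:,2],[2,50,98]).round(3),"marble",np.median(W[r],0).round(4) if r.any() else None,"bar",len(B))
    B=B[B[:,2]>B[:,2].min()+.0]
    a=B[B[:,1]>np.percentile(B[:,1],95)].mean(0); b=B[B[:,1]<np.percentile(B[:,1],5)].mean(0); print("bar ends",a.round(4),b.round(4))
    save(cv2.resize(im[60:260,200:400],None,fx=3,fy=3,interpolation=3),f"pics/{tag}.png")
    return im,W
E
python3 -c "
from v import *
fit('lift',0)"
```

```text
11.4 [ 0.5151 -0.0041  0.1455] green n 2038 z [0.106 0.114 0.14 ] marble [ 0.5911 -0.0149  0.1332] bar 255
bar ends [0.5247 0.0622 0.1989] [ 0.4992 -0.0565  0.1901]
```

View pics/lift.png

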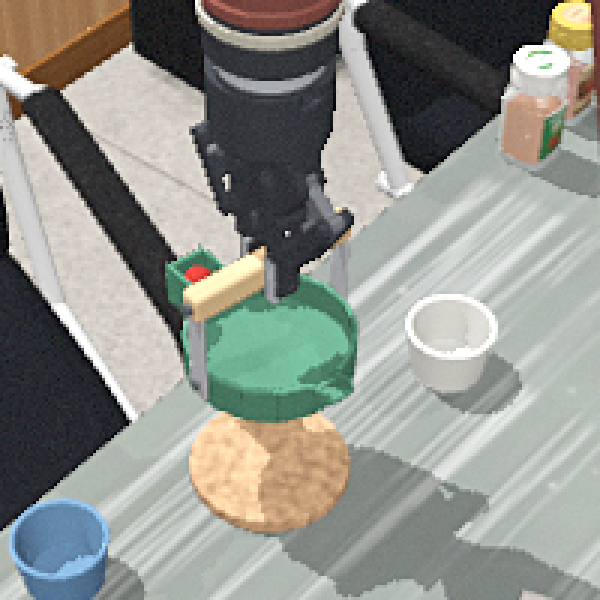

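The dish is lifted and hanging level, with the marble still in the channel at crop (198,272). Next I tip it lip-down by about 22°.

Call:
{"name": "jog_arm", "arguments": {"motion": [{"offset": [0,0,0],"angular": [0.01,0,0],"fingers": 5},{"offset": [0,0,0],"angular": [0.02,0,0],"fingers": 5},{"offset": [0,0,0],"angular": [0.03,0,0],"fingers": 5},{"offset": [0,0,0],"angular": [0.03,0,0],"fingers": 5},{"offset": [0,0,0],"angular": [0.03,0,0],"fingers": 5},{"offset": [0,0,0],"angular": [0.03,0,0],"fingers": 5},{"offset": [0,0,0],"angular": [0.02,0,0],"fingers": 5},{"offset": [0,0,0],"angular": [0.015,0,0],"fingers": 5},{"offset": [0,0,0],"angular": [0,0,0],"fingers": 5},{"offset": [0,0,0],"angular": [0,0,0],"fingers": 5},{"offset": [0,0,0],"angular": [0,0,0],"fingers": 5},{"offset": [0,0,0],"angular": [0,0,0],"fingers": 5}]}}

```text
time: 12.9
position: [0.5155, -0.0042, 0.1458]
orientation: [[-0.195, -0.908, 0.37], [-0.981, 0.181, -0.074], [0.0, -0.378, -0.926]]
ft_force: [0.5, -0.6, -2.8]
finger_gap: 0.0149
grip_force: 78.6
```

```bash
python3 -c "
from v import *
fit('tilt',0)"
```

```text
12.95 [ 0.5155 -0.0041  0.1458] green n 2088 z [0.1   0.116 0.168] marble [0.4802 0.0101 0.1173] bar 350
bar ends [0.5057 0.0658 0.1974] [ 0.5077 -0.0052  0.1845]
```

View pics/tilt.png

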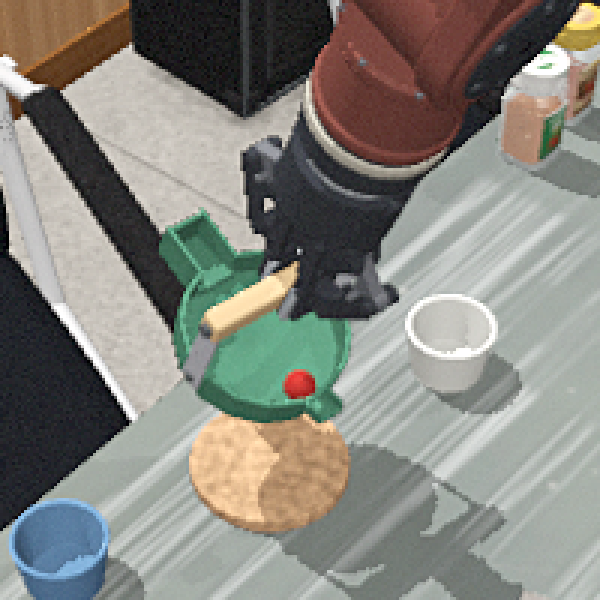

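The marble has rolled out of the channel and sits near the lip in the bowl at crop (300,383). The tool is tipped 22°. Now I bring it level.

Call:
{"name": "jog_arm", "arguments": {"motion": [{"offset": [0,0,0],"angular": [-0.01,0,0],"fingers": 5},{"offset": [0,0,0],"angular": [-0.02,0,0],"fingers": 5},{"offset": [0,0,0],"angular": [-0.02,0,0],"fingers": 5},{"offset": [0,0,0],"angular": [-0.02,0,0],"fingers": 5},{"offset": [0,0,0],"angular": [-0.02,0,0],"fingers": 5},{"offset": [0,0,0],"angular": [-0.02,0,0],"fingers": 5},{"offset": [0,0,0],"angular": [-0.02,0,0],"fingers": 5},{"offset": [0,0,0],"angular": [-0.02,0,0],"fingers": 5},{"offset": [0,0,0],"angular": [-0.02,0,0],"fingers": 5},{"offset": [0,0,0],"angular": [-0.015,0,0],"fingers": 5},{"offset": [0,0,0],"angular": [0,0,0],"fingers": 5},{"offset": [0,0,0],"angular": [0,0,0],"fingers": 5}]}}

```text
time: 14.45
position: [0.5153, -0.0041, 0.1457]
orientation: [[-0.195, -0.981, 0.0], [-0.981, 0.195, -0.0], [0.0, -0.0, -1.0]]
ft_force: [0.2, 0.4, -3.4]
finger_gap: 0.0145
grip_force: 78.6
```

Call:
{"name": "jog_arm", "arguments": {"motion": [{"offset": [0,0,0],"angular": [0,0,0],"fingers": 5},{"offset": [0,0,0],"angular": [0,0,0],"fingers": 5},{"offset": [0,0,0],"angular": [0,0,0],"fingers": 5},{"offset": [0,0,0],"angular": [0,0,0],"fingers": 5},{"offset": [0,0,0],"angular": [0,0,0],"fingers": 5},{"offset": [0,0,0],"angular": [0,0,0],"fingers": 5},{"offset": [0,0,0],"angular": [0,0,0],"fingers": 5},{"offset": [0,0,0],"angular": [0,0,0],"fingers": 5},{"offset": [0,0,0],"angular": [0,0,0],"fingers": 5},{"offset": [0,0,0],"angular": [0,0,0],"fingers": 5},{"offset": [0,0,0],"angular": [0,0,0],"fingers": 5},{"offset": [0,0,0],"angular": [0,0,0],"fingers": 5}]}}

```text
time: 15.95
position: [0.5153, -0.0041, 0.1458]
orientation: [[-0.195, -0.981, 0.0], [-0.981, 0.195, -0.0], [-0.0, -0.0, -1.0]]
ft_force: [-0.3, 0.9, -1.1]
finger_gap: 0.0148
grip_force: 78.6
```

```bash
python3 -c "
from v import *
fit('lev',0);fit('lev2',0)
im,W=fit('lev3',0)
H,S,V=[cv2.cvtColor(im,cv2.COLOR_RGB2HSV)[...,i].astype(int) for i in range(3)]
d=np.hypot(W[...,0]-.515,W[...,1]+.003)
print(bot.read_state()['orientation'].round(4))
# rim upper points: plane through rim top (boundaries): use floor cone plane fit
G=(H>65)&(H<90)&(S>80)&(d<.045)&(W[...,2]<.125)&(W[...,2]>.09); Q=W[G]
A=np.c_[Q[:,0]-.515,Q[:,1]+.003,np.hypot(Q[:,0]-.515,Q[:,1]+.003),np.ones(len(Q))]
c=np.linalg.lstsq(A,Q[:,2],rcond=None)[0]; print('floor slopes deg',np.degrees(c[:3]).round(2),c[3],len(Q))
"
```

```text
16.0 [ 0.5153 -0.0041  0.1458] green n 1981 z [0.107 0.115 0.14 ] marble [0.5113 0.0029 0.1237] bar 266
bar ends [0.5241 0.0617 0.1985] [ 0.4996 -0.0565  0.1918]
16.05 [ 0.5153 -0.0041  0.1458] green n 1976 z [0.107 0.115 0.14 ] marble [0.5111 0.0022 0.1236] bar 266
bar ends [0.524  0.0619 0.2014] [ 0.4995 -0.0564  0.192 ]
16.1 [ 0.5153 -0.0041  0.1458] green n 1982 z [0.108 0.115 0.14 ] marble [0.5115 0.0034 0.1228] bar 260
bar ends [0.5231 0.0619 0.1985] [ 0.4988 -0.056   0.1908]
[[-0.1949 -0.9808 -0.    ]
 [-0.9808  0.1949 -0.    ]
 [ 0.      0.     -1.    ]]
floor slopes deg [-0.85  0.05  9.94] 0.10587113488705117 841
```

View pics/lev3.png

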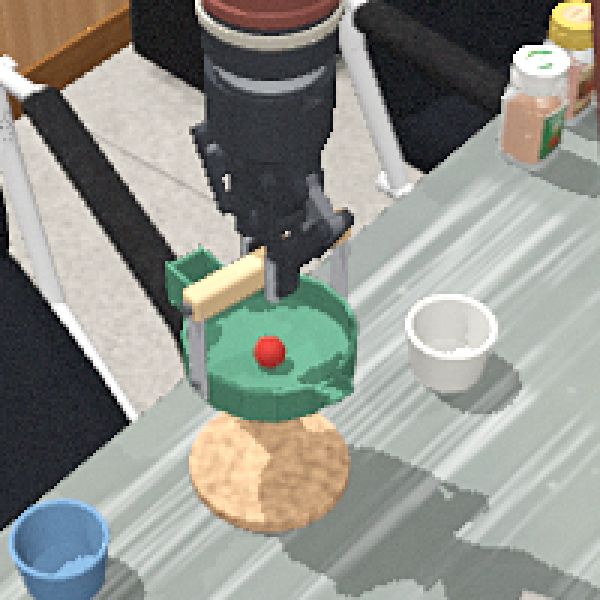

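The marble rests mid-bowl at crop (270,351), and the floor fit shows under 1° of tilt. The quarter turn is about 92°, clockwise seen from above, which is +z of the tool.

Call:
{"name": "jog_arm", "arguments": {"motion": [{"offset": [0,0,0],"angular": [0,0,0.01],"fingers": 5},{"offset": [0,0,0],"angular": [0,0,0.02],"fingers": 5},{"offset": [0,0,0],"angular": [0,0,0.03],"fingers": 5},{"offset": [0,0,0],"angular": [0,0,0.03],"fingers": 5},{"offset": [0,0,0],"angular": [0,0,0.03],"fingers": 5},{"offset": [0,0,0],"angular": [0,0,0.03],"fingers": 5},{"offset": [0,0,0],"angular": [0,0,0.03],"fingers": 5},{"offset": [0,0,0],"angular": [0,0,0.03],"fingers": 5},{"offset": [0,0,0],"angular": [0,0,0.03],"fingers": 5},{"offset": [0,0,0],"angular": [0,0,0.03],"fingers": 5},{"offset": [0,0,0],"angular": [0,0,0.03],"fingers": 5},{"offset": [0,0,0],"angular": [0,0,0.03],"fingers": 5}]}}

```text
time: 17.6
position: [0.5153, -0.0041, 0.1458]
orientation: [[-0.777, -0.629, 0.0], [-0.629, 0.777, -0.0], [0.0, -0.0, -1.0]]
ft_force: [-0.4, -0.1, -1.8]
finger_gap: 0.0148
grip_force: 78.6
```

Call:
{"name": "jog_arm", "arguments": {"motion": [{"offset": [0,0,0],"angular": [0,0,0.03],"fingers": 5},{"offset": [0,0,0],"angular": [0,0,0.03],"fingers": 5},{"offset": [0,0,0],"angular": [0,0,0.03],"fingers": 5},{"offset": [0,0,0],"angular": [0,0,0.03],"fingers": 5},{"offset": [0,0,0],"angular": [0,0,0.03],"fingers": 5},{"offset": [0,0,0],"angular": [0,0,0.03],"fingers": 5},{"offset": [0,0,0],"angular": [0,0,0.03],"fingers": 5},{"offset": [0,0,0],"angular": [0,0,0.03],"fingers": 5},{"offset": [0,0,0],"angular": [0,0,0.03],"fingers": 5},{"offset": [0,0,0],"angular": [0,0,0.03],"fingers": 5},{"offset": [0,0,0],"angular": [0,0,0.03],"fingers": 5},{"offset": [0,0,0],"angular": [0,0,0.03],"fingers": 5}]}}

```text
time: 19.1
position: [0.5153, -0.0041, 0.1458]
orientation: [[-0.997, 0.073, 0.0], [0.073, 0.997, 0.0], [-0.0, 0.0, -1.0]]
ft_force: [-0.4, -0.1, -1.5]
finger_gap: 0.0145
grip_force: 78.6
```

Call:
{"name": "jog_arm", "arguments": {"motion": [{"offset": [0,0,0],"angular": [0,0,0.03],"fingers": 5},{"offset": [0,0,0],"angular": [0,0,0.02],"fingers": 5},{"offset": [0,0,0],"angular": [0,0,0.02],"fingers": 5},{"offset": [0,0,0],"angular": [0,0,0.01],"fingers": 5},{"offset": [0,0,0],"angular": [0,0,0],"fingers": 5},{"offset": [0,0,0],"angular": [0,0,0],"fingers": 5},{"offset": [0,0,0],"angular": [0,0,0],"fingers": 5},{"offset": [0,0,0],"angular": [0,0,0],"fingers": 5},{"offset": [0,0,0],"angular": [0,0,0],"fingers": 5},{"offset": [0,0,0],"angular": [0,0,0],"fingers": 5},{"offset": [0,0,0],"angular": [0,0,0],"fingers": 5},{"offset": [0,0,0],"angular": [0,0,0],"fingers": 5}]}}

```text
time: 20.6
position: [0.5153, -0.0041, 0.1458]
orientation: [[-0.972, 0.236, 0.0], [0.236, 0.972, 0.0], [-0.0, 0.0, -1.0]]
ft_force: [0.2, 0.5, -3.7]
finger_gap: 0.0151
grip_force: 78.6
```

```bash
python3 -c "
from v import *
fit('end',0);fit('end2',0)
im,W=fit('end3',0)
H,S,V=[cv2.cvtColor(im,cv2.COLOR_RGB2HSV)[...,i].astype(int) for i in range(3)]
d=np.hypot(W[...,0]-.515,W[...,1]+.003)
s=bot.read_state(); print(s['orientation'].round(4),s['grip_force'])
G=(H>65)&(H<90)&(S>80)&(d<.045)&(W[...,2]<.125)&(W[...,2]>.09); Q=W[G]
A=np.c_[Q[:,0]-.515,Q[:,1]+.003,np.hypot(Q[:,0]-.515,Q[:,1]+.003),np.ones(len(Q))]
c=np.linalg.lstsq(A,Q[:,2],rcond=None)[0]; print('floor slopes deg',np.degrees(c[:3]).round(2),c[3],len(Q))
m=(H>100)&(H<125)&(S>100)&(W[...,2]>.04)&(np.hypot(W[...,0]-.5575,W[...,1]-.167)<.06); print('blue',cv2.minEnclosingCircle(W[m][:,:2].astype(np.float32)))
"
```

```text
20.65 [ 0.5153 -0.0041  0.1458] green n 2037 z [0.107 0.116 0.14 ] marble [0.5123 0.0026 0.1236] bar 370
bar ends [0.4821 0.0304 0.1842] [ 0.531  -0.0231  0.168 ]
20.7 [ 0.5153 -0.0041  0.1458] green n 2041 z [0.107 0.116 0.14 ] marble [0.5123 0.0023 0.123 ] bar 369
bar ends [0.4802 0.0297 0.1891] [ 0.5312 -0.023   0.1639]
20.75 [ 0.5153 -0.0041  0.1458] green n 2032 z [0.108 0.116 0.14 ] marble [0.5124 0.0026 0.1236] bar 369
bar ends [0.484  0.0303 0.1923] [ 0.5291 -0.0209  0.1686]
[[-0.9718  0.2358  0.    ]
 [ 0.2358  0.9718  0.    ]
 [ 0.      0.     -1.    ]] 78.59955310821533
floor slopes deg [-0.48 -0.05  9.51] 0.1061080088967034 693
blue ((0.5578979253768921, 0.16790641844272614), 0.03343188390135765)
```

View pics/end3.png

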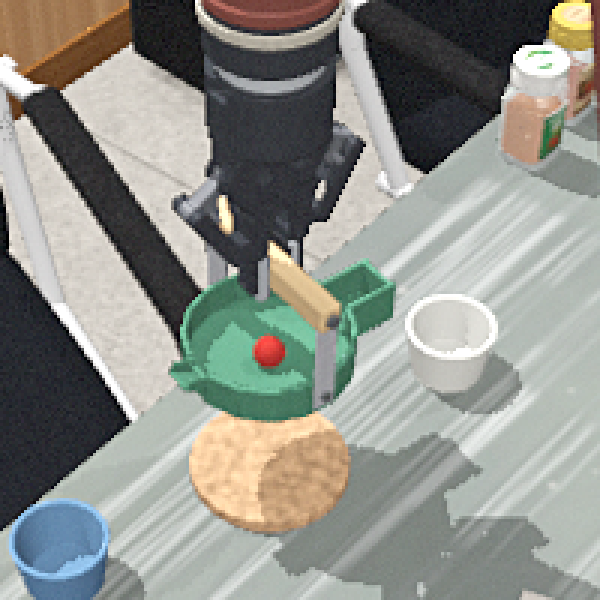

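The lip at (185,375) faces the blue cup. The marble is centred and still, the dish is level, and the cups have not moved. I'm handing in.

```bash
python3 -c "
from plant import ticket
print(ticket.finish_job())"
```

```text
the job is handed in; nothing more can be done
None
```

I handed the job in at about 21 s. The dish is held level over the rest, its lip faces the blue cup, and the marble is still in the middle of the bowl; `finish_job()` returned no verdict, so the result is my own reading of the camera and state.

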